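Roll the sleeve into the measuring lane

TASK

On the black granite plate, roll the lying aluminium sleeve sideways with the tips of the closed fingers on its top until it lies at rest wholly between the two green lines of the measuring lane, neither end sticking out past the ends of the lines, then take the fingers away. Roll it gently, never letting it dash off; do not push it by its sides, and do not pinch it or lift it off the plate. Leave the V-block and everything else on the bench where it stands.

Things in the scene. Friction and masses are not known exactly. Their poses are not given: they have to be found in the camera images.
- roller: Aluminium cylinder 60 mm in diameter, 110 mm long, 0.4 to 0.85 kg, two thin dark rings, dark bore. Lies on the plate, parallel to the lines within 3 degrees. Origin: middle of its axis, 30 mm below its top; x is its axis, y and z turn as it rolls. A fingertip pressed on its top and drawn sideways rolls it half as far as the fingertip goes, so several strokes are needed; at 0.1 m/s it coasts 10 mm.
- roller_end_near (a point): Centre of the sleeve's end face at -55 mm along its axis (the end towards the robot).
- roller_end_far (a point): Centre of the sleeve's end face at +55 mm along its axis (the end away from the robot).
- lane: Two green lines painted on the granite, 180 mm long, 8 mm wide. Origin: the lane's middle, on the plate's upper face; x runs along the lines, y across; inner edges at y = -40 and +40 mm, ends at x = -90 and +90 mm. The sleeve's middle starts 75 to 180 mm away on the +y or the -y side.
- plate: Black granite surface plate, fixed, 300 mm (its x) by 440 mm (its y) and 50 mm high; origin at the centre of its underside, so its upper face is 50 mm above the bench. Lane, sleeve and V-block are on it.
- vblock: Dark steel V-block, loose, 60 mm (x) by 50 mm (y) by 40 mm high, standing on the plate on the other side of the lane from the sleeve, 75 to 180 mm from the lane's middle. Origin at the centre of its underside. Not to be moved.
- spray_can: Black spray can, loose, 66 mm across, 190 mm high, left of the plate. Origin under its centre. Not to be moved.
- wash_bottle: Clear wash bottle with blue cap, loose, 70 mm across, 140 mm high, left of the plate. Origin under its centre. Not to be moved.
- gauge_box: White box with a blue band, loose, 70 by 140 by 35 mm high, left of the plate. Origin under its centre. Not to be moved.
- screwdriver: Screwdriver lying on the bench, right of the plate, about 200 mm long. Not to be moved.
- pin_gauge: Standing steel pin, loose, 22 mm in diameter, 60 mm high, right of the plate. Origin under its centre. Not to be moved.
- grease_jar: Jar with green lid, loose, 60 mm across, 60 mm high, right of the plate. Origin under its centre. Not to be moved.

How it is judged:
By the outcome, as a careful person would: the job done as asked, in the order asked, and still so for the second after the job is handed in, with the robot touching nothing.
It also fails if it takes over 58 s, if anything falls off the work surface, if the arm or the gripper's body presses on something with over 40 N, if the wrist force passes 120 N, or if a joint passes its speed limit or range.

ROBOT

A 6-joint arm with a two-finger parallel gripper is mounted at the origin on the work surface. World frame = base frame: x ahead of the robot, y to its left, z up, the work surface at z = 0. Lengths are in m, angles in rad, forces in N, time in s.
With the tool pointing down it reaches from about 0.4 to 0.825 m from the base axis. Payload 7 kg.
Tool frame: the origin (TCP) lies at the very end of the fingers, on their centre line; the grasp point (between the pads) lies 19 mm behind it; z points along the fingers, y is the line along which they close (so a half turn about z gives the same grasp; the last joint's range is limited). The gripper opens to 88 mm and grips with 3 to 60 N. Pads are 19 mm wide; open, the fingers measure 130 mm over their backs; the gripper's body (78 mm by 193 mm) begins 47 mm behind the grasp point.
Start: joints at [-0.89, 0.359, 0.012, 0, -1.224, -0.288], TCP at [0.258, -0.624, 0.227] pointing down, gripper open.
Joint ranges: [-3.07, 3.07], [-1.43, 2.12], [-1.02, 1.25], [-3.03, 1.67], [-3.05, -0], [-3.03, 3.03]. Speed limits (rad/s): [2.39, 2.39, 3.01, 3.14, 3.14, 3.14].

INTERFACE

Orientations are given as [roll, pitch, yaw] about the fixed x, y, z axes, in that order (R = Rz(yaw) Ry(pitch) Rx(roll)).
In Python, from station import arm gives the robot as it stands. The module is installed in compiled form; this text tells all that it offers.
- The arm moves only by the shell command python3 -m crank 'ROWS' [FORCE]. ROWS is JSON, a list of rows, each an object of numbers: "dx", "dy", "dz": the shift along the world's x, y, z in m; "twist": the turn about the world's z in degrees; "grip": the opening, from -1 (shut) to 1 (fully open). A call has exactly 5 rows; each row is the pose to reach, as a shift and turn from the pose commanded when the call began; what a row does not reach only later rows make up. A row lasts 1/12 s, in which the tool goes at most 41.7 mm and 7.16 degrees, less where a joint would pass 70% of its speed; a pose out of reach is approached as far as the arm can. A call with a gripper value outside its range is refused whole. The fingers move at their own pace and stop on an object; FORCE is the grip in N (left out, the last holds). Time passes only in rows, so rows that repeat a pose let the fingers close, or fill a call up. It gives the time, the measured TCP pose, the force, the opening and the grip force at its end, in the units of the state.
- arm.get_state(): the state, without advancing time (a new reading comes with each control period).
- arm.grab_frame(name): name is "scene" or "top"; returns the picture (480x640x3 uint8, red, green, blue); there is no depth.
- arm.get_calibration(name): a dict with "fx", "fy", "cx", "cy" (pixels), "cam_to_world" (4x4, takes a point from camera to world coordinates). Camera axes: x right, y down, z forward; pixel columns grow to the right and rows downward; lengths in m; the calibration is good to about 2 mm. A picture is of the moment at which its call begins. get_calibration takes no time and is no camera call.
- arm.job_done(): hands the job in; it is judged then, once.
The state is a dict: "t": time; "q": joint angles; "qd": joint speeds; "joint_efforts": joint torques, N m; "eef_pos": TCP position; "ee_rot": TCP orientation; "force": force on the tool from outside, world axes, zero at the start; "moment": the same for the moment, N m; "width": finger opening in m; "gripper_force": force on a finger pad.
Only numpy, scipy, OpenCV 4.12 (cv2) and the standard library are available. Lean on these libraries where they do the work, as an engineer would, in place of code of your own. Each camera call takes 0.05 s, during which the arm holds its last target. There are 200 camera calls.

## Working session

There is one attempt and no reset: what is moved stays moved. The work goes in short steps, Python scripts to look and compute and a shell command to move; the robot and the scene stay as the last step left them, time stands still between calls to the robot, and variables do not carry over. Pictures are saved under pics/ and viewed, at most 10 in all, crops included, and the job is handed in when it is done.

```bash
mkdir -p pics
cat > h.py <<'E'
from station import arm
import numpy as np, cv2
def snap(cam,fn):
    im=arm.grab_frame(cam); cv2.imwrite('pics/'+fn,im[:,:,::-1]); return im
def px(cam,u,v,z):
    c=arm.get_calibration(cam); T=np.array(c['cam_to_world'])
    d=T[:3,:3]@np.array([(u-c['cx'])/c['fx'],(v-c['cy'])/c['fy'],1]); o=T[:3,3]
    return o+d*(z-o[2])/d[2]
def proj(cam,p):
    c=arm.get_calibration(cam); T=np.linalg.inv(np.array(c['cam_to_world'])); q=T@np.r_[p,1]
    return c['fx']*q[0]/q[2]+c['cx'], c['fy']*q[1]/q[2]+c['cy']
E
python3 - <<'E'
from h import *
snap('top','t1.png'); snap('scene','s1.png'); s=arm.get_state(); print(s['t'],s['eef_pos'],s['ee_rot'],s['width'],s['force'])
for c in('top','scene'): print(np.array(arm.get_calibration(c)['cam_to_world']).round(3))
E
```

```text
0.1 [ 0.25814535 -0.62320964  0.22570476] [ 3.14007202e+00 -1.70113233e-04 -2.74894600e+00] 0.08739209249156363 [0.28854636 0.23306887 0.55437379]
[[-1.000e-03 -9.970e-01  7.200e-02  4.800e-01]
 [-1.000e+00  2.000e-03  1.300e-02  1.700e-02]
 [-1.300e-02 -7.200e-02 -9.970e-01  1.174e+00]
 [ 0.000e+00  0.000e+00  0.000e+00  1.000e+00]]
[[ 0.651  0.504 -0.567  1.36 ]
 [ 0.759 -0.425  0.493 -0.691]
 [ 0.008 -0.752 -0.659  1.057]
 [ 0.     0.     0.     1.   ]]
```

View pics/t1.png

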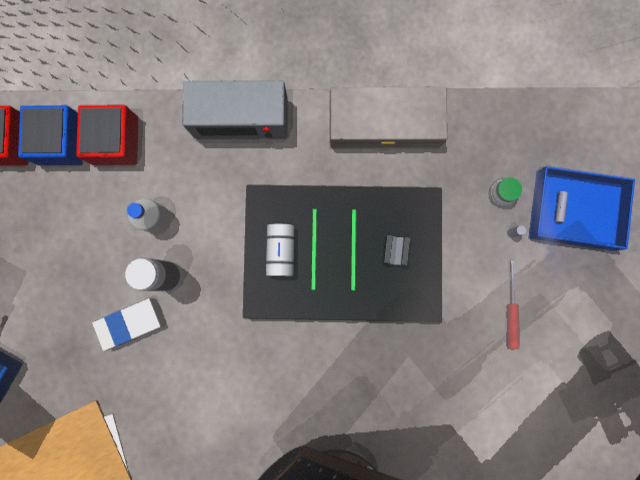

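View pics/s1.png

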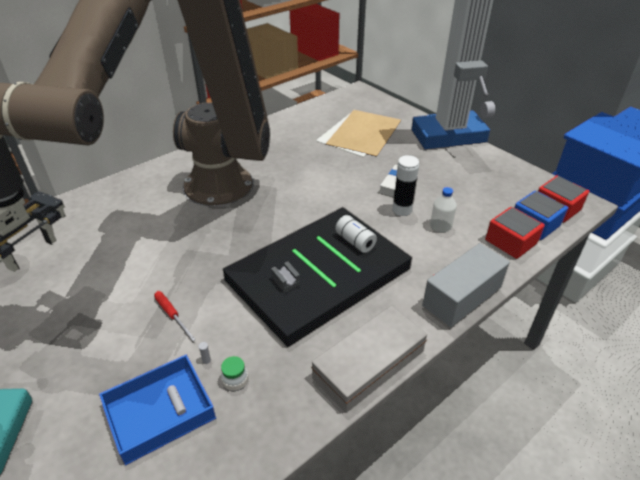

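The top view shows the sleeve at about cols 266–295, rows 224–277. The lines are at cols 314 and 353, rows 209–290, and the V-block is at (397,250). Next I'll measure from an enlarged crop.

Run:
```python
from h import *
im=cv2.imread('pics/t1.png'); c=im[190:310,250:410]; cv2.imwrite('pics/c1.png',cv2.resize(c,None,fx=5,fy=5,interpolation=cv2.INTER_CUBIC))
g=(im[:,:,1]>150)&(im[:,:,2]<120)&(im[:,:,0]<160)
for a,b in((300,333),(335,370)):
    m=np.zeros_like(g);m[195:300,a:b]=g[195:300,a:b];v,u=np.nonzero(m)
    for r in (v.min(),v.max()+1):
        uu=u[abs(v-r)<12].mean(); print(a,r,uu,px('top',uu+.5,r,.05).round(4))
m=(im.min(2)>110);m[:,:258]=0;m[:,302:]=0;m[:215]=0;m[285:]=0;v,u=np.nonzero(m);print(u.min(),u.max(),v.min(),v.max())
for a in(u.min(),u.max()+1): print(px('top',a,250,.08).round(4))
for b in(v.min(),v.max()+1): print(px('top',280,b,.08).round(4))
```

```text
300 209 314.0 [0.6577 0.0448 0.05  ]
300 290 313.0 [0.4769 0.047  0.05  ]
335 210 353.5 [ 0.6552 -0.0435  0.05  ]
335 291 352.55 [ 0.4746 -0.0404  0.05  ]
266 292 223 275
[0.5635 0.1492 0.08  ]
[0.5634 0.0906 0.08  ]
[0.6224 0.1192 0.08  ]
[0.5071 0.1186 0.08  ]
```

View pics/c1.png

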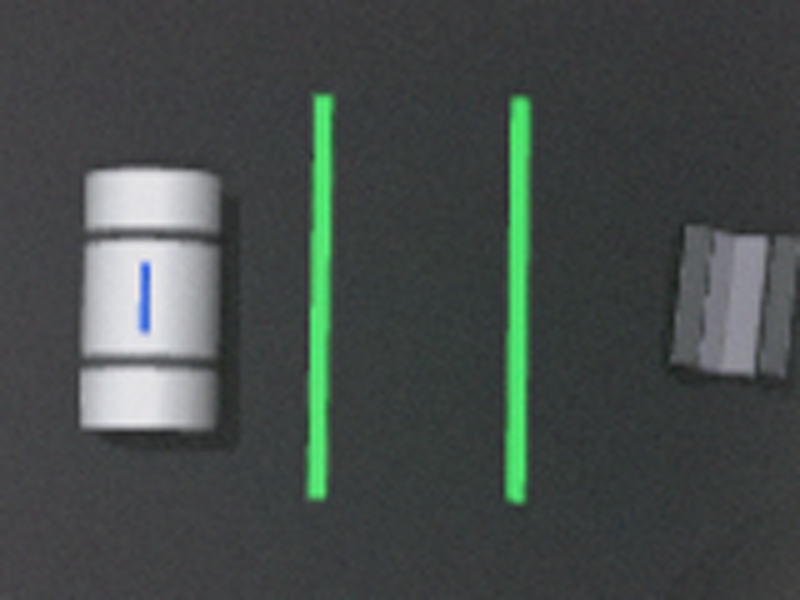

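The crop gives the sleeve centre at about (0.564, 0.119) and the lane middle at about (0.566, 0.002), so it must roll about 117 mm towards -y. The measured diameter and length agree with the given sizes. I'll approach with the fingers closing along y.

```bash
python3 -m crank '[{"dx":0.0153,"dy":0.0376,"dz":0,"twist":-5,"grip":-1},{"dx":0.0306,"dy":0.0752,"dz":0,"twist":-10,"grip":-1},{"dx":0.0459,"dy":0.1128,"dz":0,"twist":-15,"grip":-1},{"dx":0.0612,"dy":0.1504,"dz":0,"twist":-20,"grip":-1},{"dx":0.0765,"dy":0.188,"dz":0,"twist":-22.5,"grip":-1}]' 20
python3 -m crank '[{"dx":0.0153,"dy":0.0376,"dz":0,"twist":0,"grip":-1},{"dx":0.0306,"dy":0.0752,"dz":0,"twist":0,"grip":-1},{"dx":0.0459,"dy":0.1128,"dz":0,"twist":0,"grip":-1},{"dx":0.0612,"dy":0.1504,"dz":0,"twist":0,"grip":-1},{"dx":0.0765,"dy":0.188,"dz":0,"twist":0,"grip":-1}]'
python3 -m crank '[{"dx":0.0153,"dy":0.0376,"dz":0,"twist":0,"grip":-1},{"dx":0.0306,"dy":0.0752,"dz":0,"twist":0,"grip":-1},{"dx":0.0459,"dy":0.1128,"dz":0,"twist":0,"grip":-1},{"dx":0.0612,"dy":0.1504,"dz":0,"twist":0,"grip":-1},{"dx":0.0765,"dy":0.188,"dz":0,"twist":0,"grip":-1}]'
python3 -m crank '[{"dx":0.0153,"dy":0.0376,"dz":0,"twist":0,"grip":-1},{"dx":0.0306,"dy":0.0752,"dz":0,"twist":0,"grip":-1},{"dx":0.0459,"dy":0.1128,"dz":0,"twist":0,"grip":-1},{"dx":0.0612,"dy":0.1504,"dz":0,"twist":0,"grip":-1},{"dx":0.0765,"dy":0.188,"dz":0,"twist":0,"grip":-1}]'
python3 -m crank '[{"dx":0,"dy":0,"dz":-0.03,"twist":0,"grip":-1},{"dx":0,"dy":0,"dz":-0.06,"twist":0,"grip":-1},{"dx":0,"dy":0,"dz":-0.09,"twist":0,"grip":-1},{"dx":0,"dy":0,"dz":-0.1,"twist":0,"grip":-1},{"dx":0,"dy":0,"dz":-0.1,"twist":0,"grip":-1}]'
python3 - <<'E'
from h import *
im=snap('scene','s2.png'); cv2.imwrite('pics/s2c.png',cv2.resize(im[140:300,260:460,::-1],None,fx=3.5,fy=3.5)); print(arm.get_state()['ee_rot'])
E
```

```text
t: 0.52
eef_pos: [0.3349, -0.4337, 0.226]
ee_rot: [3.141, -0.001, 3.136]
force: [2.1, 0.9, -0.3]
width: 0.06
gripper_force: 0.0
t: 0.93
eef_pos: [0.4114, -0.2456, 0.2266]
ee_rot: [3.141, 0.0, 3.142]
force: [1.2, -0.0, -0.4]
width: 0.0265
gripper_force: 0.0
t: 1.35
eef_pos: [0.4879, -0.0575, 0.2266]
ee_rot: [3.141, 0.0, -3.141]
force: [1.9, -0.8, -0.7]
width: 0.0005
gripper_force: 0.0
t: 1.77
eef_pos: [0.5645, 0.1305, 0.2264]
ee_rot: [-3.142, -0.0, -3.141]
force: [0.3, -0.6, -0.3]
width: 0.0008
gripper_force: 0.0
t: 2.18
eef_pos: [0.5625, 0.1275, 0.1236]
ee_rot: [-3.139, -0.005, 3.141]
force: [-0.2, -0.6, 0.7]
width: 0.0007
gripper_force: 0.0
[-3.13996394e+00 -2.01772388e-03 -3.14137120e+00]
```

View pics/s2c.png

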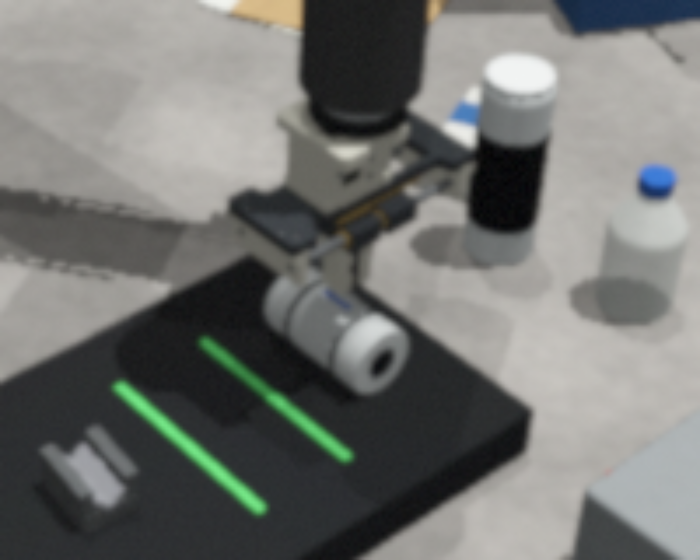

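The scene crop shows the closed fingers just above the sleeve, slightly behind its top (+y side), well clear of the can and the bottle. I'll descend until contact.

```bash
python3 -m crank '[{"dx":0,"dy":0,"dz":-0.003,"twist":0,"grip":-1},{"dx":0,"dy":0,"dz":-0.006,"twist":0,"grip":-1},{"dx":0,"dy":0,"dz":-0.009,"twist":0,"grip":-1},{"dx":0,"dy":0,"dz":-0.012,"twist":0,"grip":-1},{"dx":0,"dy":0,"dz":-0.014,"twist":0,"grip":-1}]'
python3 -m crank '[{"dx":0,"dy":0,"dz":-0.001,"twist":0,"grip":-1},{"dx":0,"dy":0,"dz":-0.002,"twist":0,"grip":-1},{"dx":0,"dy":0,"dz":-0.003,"twist":0,"grip":-1},{"dx":0,"dy":0,"dz":-0.003,"twist":0,"grip":-1},{"dx":0,"dy":0,"dz":-0.003,"twist":0,"grip":-1}]'
```

```text
t: 2.65
eef_pos: [0.5645, 0.1284, 0.1129]
ee_rot: [3.141, 0.001, 3.142]
force: [0.5, -0.7, -0.3]
width: 0.0004
gripper_force: 0.0
t: 3.07
eef_pos: [0.5645, 0.1285, 0.1099]
ee_rot: [3.142, 0.0, -3.141]
force: [-1.3, 0.4, 2.8]
width: 0.0008
gripper_force: 1.3
```

```bash
python3 -m crank '[{"dx":0,"dy":0,"dz":-0.0005,"twist":0,"grip":-1},{"dx":0,"dy":-0.002,"dz":-0.001,"twist":0,"grip":-1},{"dx":0,"dy":-0.005,"dz":-0.001,"twist":0,"grip":-1},{"dx":0,"dy":-0.009,"dz":-0.001,"twist":0,"grip":-1},{"dx":0,"dy":-0.013,"dz":-0.001,"twist":0,"grip":-1}]'
python3 -m crank '[{"dx":0,"dy":-0.004,"dz":0,"twist":0,"grip":-1},{"dx":0,"dy":-0.008,"dz":0,"twist":0,"grip":-1},{"dx":0,"dy":-0.011,"dz":0,"twist":0,"grip":-1},{"dx":0,"dy":-0.013,"dz":0,"twist":0,"grip":-1},{"dx":0,"dy":-0.013,"dz":0,"twist":0,"grip":-1}]'
python3 - <<'E'
from h import *
im=snap('scene','s3.png'); cv2.imwrite('pics/s3c.png',cv2.resize(im[180:300,280:440,::-1],None,fx=4.5,fy=4.5))
for y in (.119,.106): print(y,[np.round((np.array(proj('scene',[.619,y+d,.08]))-[280,180])*4.5) for d in(0,.03)])
E
```

```text
t: 3.48
eef_pos: [0.5645, 0.1156, 0.1101]
ee_rot: [3.141, 0.001, -3.141]
force: [-6.5, 0.9, 14.3]
width: 0.0004
gripper_force: 7.2
t: 3.9
eef_pos: [0.5644, 0.1021, 0.11]
ee_rot: [-3.142, 0.001, -3.141]
force: [-4.8, -0.6, 13.9]
width: 0.0005
gripper_force: 6.6
0.119 [array([404., 287.]), array([438., 266.])]
0.106 [array([389., 296.]), array([423., 275.])]
```

View pics/s3c.png

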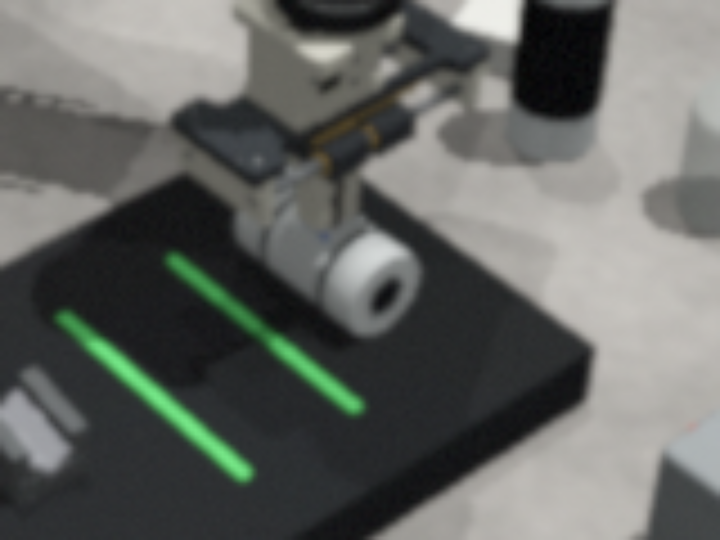

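The bore centre is at (386,293) in the crop, which puts the sleeve at y≈0.106. So it rolls half as far as the tip, with a steady 14 N press. I'll finish this stroke, regrip and do the next one.

```bash
echo A; python3 -m crank '[{"dx":0,"dy":-0.003,"dz":0,"twist":0,"grip":-1},{"dx":-0.0005,"dy":-0.008,"dz":0,"twist":0,"grip":-1},{"dx":-0.0005,"dy":-0.013,"dz":0,"twist":0,"grip":-1},{"dx":-0.0005,"dy":-0.016,"dz":0,"twist":0,"grip":-1},{"dx":-0.0005,"dy":-0.018,"dz":0,"twist":0,"grip":-1}]' | head -2
echo lift; python3 -m crank '[{"dx":0,"dy":0,"dz":0,"twist":0,"grip":-1},{"dx":0,"dy":0,"dz":0.005,"twist":0,"grip":-1},{"dx":0,"dy":0,"dz":0.01,"twist":0,"grip":-1},{"dx":0,"dy":0.014,"dz":0.01,"twist":0,"grip":-1},{"dx":0,"dy":0.026,"dz":0.01,"twist":0,"grip":-1}]' | head -2
echo down; python3 -m crank '[{"dx":0,"dy":0,"dz":-0.003,"twist":0,"grip":-1},{"dx":0,"dy":0,"dz":-0.006,"twist":0,"grip":-1},{"dx":0,"dy":0,"dz":-0.0085,"twist":0,"grip":-1},{"dx":0,"dy":0,"dz":-0.01,"twist":0,"grip":-1},{"dx":0,"dy":0,"dz":-0.01,"twist":0,"grip":-1}]' | sed -n '1,4p'
echo B; python3 -m crank '[{"dx":0,"dy":-0.002,"dz":0,"twist":0,"grip":-1},{"dx":0,"dy":-0.006,"dz":0,"twist":0,"grip":-1},{"dx":0,"dy":-0.011,"dz":0,"twist":0,"grip":-1},{"dx":-0.0005,"dy":-0.016,"dz":0,"twist":0,"grip":-1},{"dx":-0.0005,"dy":-0.021,"dz":0,"twist":0,"grip":-1}]' | sed -n '1,4p'
python3 -m crank '[{"dx":0,"dy":-0.005,"dz":0,"twist":0,"grip":-1},{"dx":-0.0003,"dy":-0.010,"dz":0,"twist":0,"grip":-1},{"dx":-0.0005,"dy":-0.015,"dz":0,"twist":0,"grip":-1},{"dx":-0.0005,"dy":-0.02,"dz":0,"twist":0,"grip":-1},{"dx":-0.0005,"dy":-0.025,"dz":0,"twist":0,"grip":-1}]' | sed -n '1,4p'
python3 -m crank '[{"dx":0,"dy":-0.003,"dz":0,"twist":0,"grip":-1},{"dx":0,"dy":-0.005,"dz":0,"twist":0,"grip":-1},{"dx":0,"dy":-0.006,"dz":0,"twist":0,"grip":-1},{"dx":0,"dy":-0.006,"dz":0,"twist":0,"grip":-1},{"dx":0,"dy":-0.006,"dz":0,"twist":0,"grip":-1}]' | sed -n '1,4p'
python3 - <<'E'
from h import *
im=snap('scene','s4.png'); cv2.imwrite('pics/s4c.png',cv2.resize(im[180:300,280:440,::-1],None,fx=4.5,fy=4.5))
for y in (.119,.08,.07,.06): print(y,[np.round((np.array(proj('scene',[.619,y+d,.08]))-[280,180])*4.5) for d in(0,.03)])
E
```

```text
A
t: 4.37
eef_pos: [0.5643, 0.0843, 0.1092]
lift
t: 4.78
eef_pos: [0.5641, 0.1111, 0.119]
down
t: 5.2
eef_pos: [0.564, 0.1104, 0.1088]
ee_rot: [-3.141, 0.0, -3.141]
force: [-1.5, 0.3, 6.2]
B
t: 5.62
eef_pos: [0.5638, 0.0892, 0.1101]
ee_rot: [3.141, 0.002, -3.141]
force: [-4.7, 0.3, 14.6]
t: 6.03
eef_pos: [0.5635, 0.0641, 0.1096]
ee_rot: [3.141, 0.002, -3.141]
force: [-0.7, -0.1, 6.3]
t: 6.45
eef_pos: [0.5635, 0.0581, 0.1092]
ee_rot: [-3.142, 0.001, 3.142]
force: [0.1, -0.3, 5.7]
0.119 [array([404., 287.]), array([438., 266.])]
0.08 [array([358., 314.]), array([393., 293.])]
0.07 [array([347., 321.]), array([382., 300.])]
0.06 [array([335., 328.]), array([370., 307.])]
```

View pics/s4c.png

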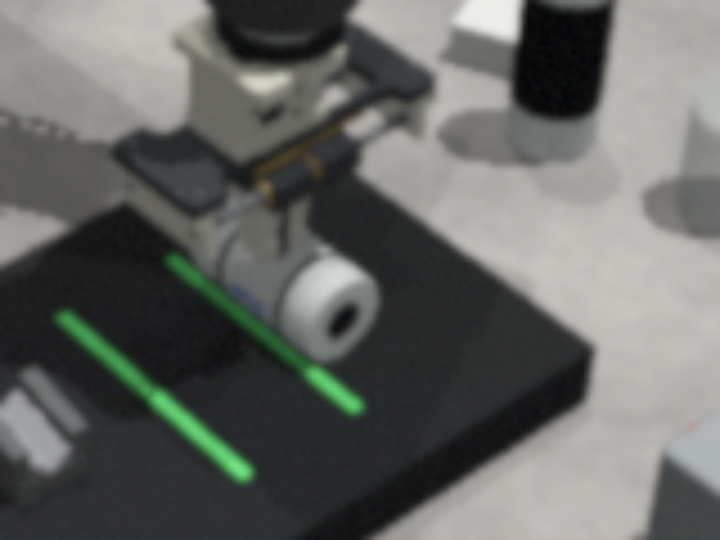

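The bore is at (343,319), so the sleeve is at y≈0.069, as predicted. Two more strokes of 48 mm follow.

```bash
echo lift; python3 -m crank '[{"dx":0,"dy":0,"dz":0.002,"twist":0,"grip":-1},{"dx":0,"dy":0,"dz":0.006,"twist":0,"grip":-1},{"dx":0,"dy":0,"dz":0.01,"twist":0,"grip":-1},{"dx":0,"dy":0.012,"dz":0.01,"twist":0,"grip":-1},{"dx":0,"dy":0.024,"dz":0.01,"twist":0,"grip":-1}]' | head -2
python3 -m crank '[{"dx":0,"dy":0,"dz":-0.003,"twist":0,"grip":-1},{"dx":0,"dy":0,"dz":-0.006,"twist":0,"grip":-1},{"dx":0,"dy":0,"dz":-0.0085,"twist":0,"grip":-1},{"dx":0,"dy":0,"dz":-0.01,"twist":0,"grip":-1},{"dx":0,"dy":0,"dz":-0.01,"twist":0,"grip":-1}]' | sed -n '1,4p'
echo C; python3 -m crank '[{"dx":0,"dy":-0.002,"dz":0,"twist":0,"grip":-1},{"dx":0,"dy":-0.006,"dz":0,"twist":0,"grip":-1},{"dx":0,"dy":-0.011,"dz":0,"twist":0,"grip":-1},{"dx":-0.0005,"dy":-0.016,"dz":0,"twist":0,"grip":-1},{"dx":-0.0005,"dy":-0.021,"dz":0,"twist":0,"grip":-1}]' | sed -n '1,4p'
python3 -m crank '[{"dx":0,"dy":-0.005,"dz":0,"twist":0,"grip":-1},{"dx":-0.0003,"dy":-0.010,"dz":0,"twist":0,"grip":-1},{"dx":-0.0005,"dy":-0.015,"dz":0,"twist":0,"grip":-1},{"dx":-0.0005,"dy":-0.019,"dz":0,"twist":0,"grip":-1},{"dx":-0.0005,"dy":-0.022,"dz":0,"twist":0,"grip":-1}]' | sed -n '1,4p'
python3 -m crank '[{"dx":0,"dy":-0.003,"dz":0,"twist":0,"grip":-1},{"dx":0,"dy":-0.005,"dz":0,"twist":0,"grip":-1},{"dx":0,"dy":-0.005,"dz":0,"twist":0,"grip":-1},{"dx":0,"dy":-0.005,"dz":0,"twist":0,"grip":-1},{"dx":0,"dy":-0.005,"dz":0.003,"twist":0,"grip":-1}]' | sed -n '1,4p'
echo lift; python3 -m crank '[{"dx":0,"dy":0,"dz":0.003,"twist":0,"grip":-1},{"dx":0,"dy":0,"dz":0.007,"twist":0,"grip":-1},{"dx":0,"dy":0.004,"dz":0.007,"twist":0,"grip":-1},{"dx":0,"dy":0.015,"dz":0.007,"twist":0,"grip":-1},{"dx":0,"dy":0.024,"dz":0.007,"twist":0,"grip":-1}]' | head -2
python3 -m crank '[{"dx":0,"dy":0,"dz":-0.003,"twist":0,"grip":-1},{"dx":0,"dy":0,"dz":-0.006,"twist":0,"grip":-1},{"dx":0,"dy":0,"dz":-0.0085,"twist":0,"grip":-1},{"dx":0,"dy":0,"dz":-0.01,"twist":0,"grip":-1},{"dx":0,"dy":0,"dz":-0.01,"twist":0,"grip":-1}]' | sed -n '1,4p'
echo D; python3 -m crank '[{"dx":0,"dy":-0.002,"dz":0,"twist":0,"grip":-1},{"dx":0,"dy":-0.006,"dz":0,"twist":0,"grip":-1},{"dx":0,"dy":-0.011,"dz":0,"twist":0,"grip":-1},{"dx":-0.0005,"dy":-0.016,"dz":0,"twist":0,"grip":-1},{"dx":-0.0005,"dy":-0.021,"dz":0,"twist":0,"grip":-1}]' | sed -n '1,4p'
python3 -m crank '[{"dx":0,"dy":-0.005,"dz":0,"twist":0,"grip":-1},{"dx":-0.0003,"dy":-0.010,"dz":0,"twist":0,"grip":-1},{"dx":-0.0005,"dy":-0.015,"dz":0,"twist":0,"grip":-1},{"dx":-0.0005,"dy":-0.019,"dz":0,"twist":0,"grip":-1},{"dx":-0.0005,"dy":-0.022,"dz":0,"twist":0,"grip":-1}]' | sed -n '1,4p'
python3 -m crank '[{"dx":0,"dy":-0.003,"dz":0,"twist":0,"grip":-1},{"dx":0,"dy":-0.005,"dz":0,"twist":0,"grip":-1},{"dx":0,"dy":-0.005,"dz":0,"twist":0,"grip":-1},{"dx":0,"dy":-0.005,"dz":0,"twist":0,"grip":-1},{"dx":0,"dy":-0.005,"dz":0,"twist":0,"grip":-1}]' | sed -n '1,4p'
python3 - <<'E'
from h import *
im=snap('scene','s5.png'); cv2.imwrite('pics/s5c.png',cv2.resize(im[180:300,260:420,::-1],None,fx=4.5,fy=4.5))
for y in (.03,.02,.01): print(y,[np.round((np.array(proj('scene',[.618,y+d,.08]))-[260,180])*4.5) for d in(0,.03)])
E
```

```text
lift
t: 6.92
eef_pos: [0.5629, 0.0828, 0.1189]
t: 7.33
eef_pos: [0.5628, 0.0824, 0.109]
ee_rot: [-3.141, -0.0, -3.141]
force: [-3.0, 0.3, 7.4]
C
t: 7.75
eef_pos: [0.5627, 0.0611, 0.1101]
ee_rot: [-3.141, 0.001, -3.141]
force: [-4.3, -0.0, 14.4]
t: 8.17
eef_pos: [0.5624, 0.0389, 0.1096]
ee_rot: [3.142, 0.001, -3.141]
force: [-1.8, -0.3, 7.9]
t: 8.58
eef_pos: [0.5618, 0.0341, 0.1114]
ee_rot: [-3.141, -0.0, 3.141]
force: [-0.0, 0.6, -0.3]
lift
t: 9.0
eef_pos: [0.5618, 0.0592, 0.1185]
t: 9.42
eef_pos: [0.5619, 0.0584, 0.1089]
ee_rot: [-3.141, 0.0, -3.141]
force: [-1.9, 1.2, 6.3]
D
t: 9.83
eef_pos: [0.5618, 0.0371, 0.1101]
ee_rot: [-3.141, 0.001, -3.141]
force: [-4.9, 0.1, 15.0]
t: 10.25
eef_pos: [0.5615, 0.0149, 0.1096]
ee_rot: [-3.142, 0.002, -3.141]
force: [-1.6, 0.5, 7.2]
t: 10.67
eef_pos: [0.5615, 0.0101, 0.1093]
ee_rot: [-3.141, 0.001, -3.142]
force: [-0.0, -0.5, 6.1]
0.03 [array([387., 349.]), array([423., 328.])]
0.02 [array([375., 357.]), array([411., 335.])]
0.01 [array([362., 364.]), array([399., 342.])]
```

View pics/s5c.png

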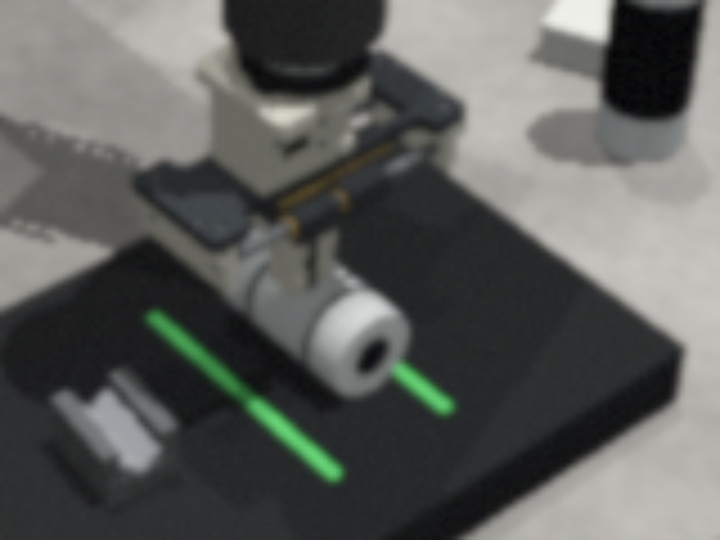

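The bore is at (374,354), so the sleeve is at y≈0.0205, with 19 mm left. One last stroke of 38 mm, then I'll retract up and aside and take a top view.

```bash
python3 -m crank '[{"dx":0,"dy":0,"dz":0.002,"twist":0,"grip":-1},{"dx":0,"dy":0,"dz":0.006,"twist":0,"grip":-1},{"dx":0,"dy":0,"dz":0.01,"twist":0,"grip":-1},{"dx":0,"dy":0.01,"dz":0.01,"twist":0,"grip":-1},{"dx":0,"dy":0.02,"dz":0.01,"twist":0,"grip":-1}]' | head -2
python3 -m crank '[{"dx":0,"dy":0,"dz":-0.003,"twist":0,"grip":-1},{"dx":0,"dy":0,"dz":-0.006,"twist":0,"grip":-1},{"dx":0,"dy":0,"dz":-0.0085,"twist":0,"grip":-1},{"dx":0,"dy":0,"dz":-0.01,"twist":0,"grip":-1},{"dx":0,"dy":0,"dz":-0.01,"twist":0,"grip":-1}]' | sed -n '1,4p'
python3 -m crank '[{"dx":0,"dy":-0.002,"dz":0,"twist":0,"grip":-1},{"dx":0,"dy":-0.006,"dz":0,"twist":0,"grip":-1},{"dx":0,"dy":-0.011,"dz":0,"twist":0,"grip":-1},{"dx":-0.0005,"dy":-0.016,"dz":0,"twist":0,"grip":-1},{"dx":-0.0005,"dy":-0.021,"dz":0,"twist":0,"grip":-1}]' | sed -n '1,4p'
python3 -m crank '[{"dx":0,"dy":-0.005,"dz":0,"twist":0,"grip":-1},{"dx":-0.0003,"dy":-0.010,"dz":0,"twist":0,"grip":-1},{"dx":-0.0003,"dy":-0.014,"dz":0,"twist":0,"grip":-1},{"dx":-0.0003,"dy":-0.016,"dz":0,"twist":0,"grip":-1},{"dx":-0.0003,"dy":-0.017,"dz":0,"twist":0,"grip":-1}]' | sed -n '1,4p'
python3 -m crank '[{"dx":0,"dy":0,"dz":0,"twist":0,"grip":-1},{"dx":0,"dy":0,"dz":0,"twist":0,"grip":-1},{"dx":0,"dy":0,"dz":0.002,"twist":0,"grip":-1},{"dx":0,"dy":0,"dz":0.006,"twist":0,"grip":-1},{"dx":0,"dy":0,"dz":0.015,"twist":0,"grip":-1}]' | sed -n '1,4p'
python3 -m crank '[{"dx":0,"dy":0,"dz":0.03,"twist":0,"grip":-1},{"dx":0,"dy":0,"dz":0.06,"twist":0,"grip":-1},{"dx":0,"dy":0,"dz":0.09,"twist":0,"grip":-1},{"dx":-0.01,"dy":-0.03,"dz":0.1,"twist":0,"grip":-1},{"dx":-0.02,"dy":-0.065,"dz":0.1,"twist":0,"grip":-1}]' | sed -n '1,4p'
python3 -m crank '[{"dx":-0.01,"dy":-0.038,"dz":0,"twist":0,"grip":-1},{"dx":-0.02,"dy":-0.076,"dz":0,"twist":0,"grip":-1},{"dx":-0.03,"dy":-0.114,"dz":0,"twist":0,"grip":-1},{"dx":-0.04,"dy":-0.152,"dz":0,"twist":0,"grip":-1},{"dx":-0.05,"dy":-0.19,"dz":0,"twist":0,"grip":-1}]' | head -2
python3 - <<'E'
from h import *
im=snap('top','t6.png'); cv2.imwrite('pics/t6c.png',cv2.resize(im[190:310,250:410,::-1],None,fx=5,fy=5,interpolation=cv2.INTER_CUBIC))
E
```

```text
t: 11.13
eef_pos: [0.5609, 0.0308, 0.1188]
t: 11.55
eef_pos: [0.5608, 0.0303, 0.1095]
ee_rot: [-3.141, -0.0, -3.141]
force: [-4.8, 0.7, 12.2]
t: 11.97
eef_pos: [0.5606, 0.009, 0.1101]
ee_rot: [-3.141, 0.001, -3.141]
force: [-4.9, 0.4, 14.9]
t: 12.38
eef_pos: [0.5603, -0.0082, 0.1094]
ee_rot: [-3.141, 0.001, -3.142]
force: [-1.5, -0.9, 9.4]
t: 12.8
eef_pos: [0.5591, -0.0078, 0.1227]
ee_rot: [-3.141, -0.003, 3.141]
force: [-0.1, 0.5, -0.7]
t: 13.22
eef_pos: [0.542, -0.0719, 0.2276]
ee_rot: [3.141, 0.006, -3.138]
force: [0.4, -1.2, -1.0]
t: 13.63
eef_pos: [0.4892, -0.2642, 0.2243]
```

View pics/t6c.png

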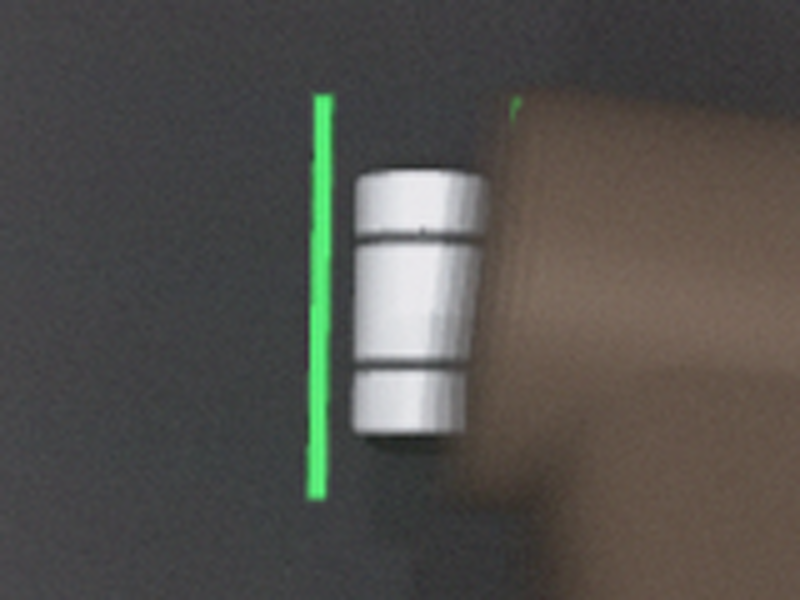

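The sleeve's left edge is clear of the left line (col 354 against 327 in the crop), but the arm hides the right line. I'll move further away and look again.

```bash
python3 -m crank '[{"dx":-0.01,"dy":-0.038,"dz":0,"twist":0,"grip":-1},{"dx":-0.02,"dy":-0.076,"dz":0,"twist":0,"grip":-1},{"dx":-0.03,"dy":-0.114,"dz":0,"twist":0,"grip":-1},{"dx":-0.04,"dy":-0.152,"dz":0,"twist":0,"grip":-1},{"dx":-0.05,"dy":-0.19,"dz":0,"twist":0,"grip":-1}]' | head -2
python3 - <<'E'
from h import *
im=snap('top','t7.png'); cv2.imwrite('pics/t7c.png',cv2.resize(im[190:310,250:410,::-1],None,fx=5,fy=5,interpolation=cv2.INTER_CUBIC))
b=im.min(2)>110
for r in (230,250,270):
    u=np.nonzero(b[r,316:351])[0]+316; print(r,u.min(),u.max()+1,[px('top',a,r,.08)[1].round(4) for a in(u.min(),u.max()+1)])
E
```

```text
t: 14.1
eef_pos: [0.4393, -0.4542, 0.2241]
230 321 348 [np.float64(0.0299), np.float64(-0.0287)]
250 321 347 [np.float64(0.03), np.float64(-0.0263)]
270 321 347 [np.float64(0.03), np.float64(-0.0261)]
```

View pics/t7c.png

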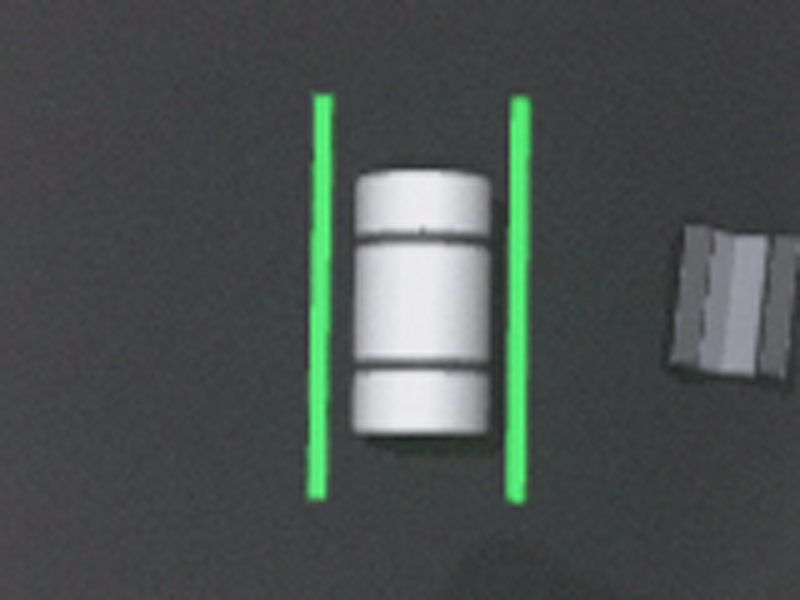

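The sleeve lies centred, cols 354–490 between lines at 331 and 508, and well inside their ends. It hasn't moved since the last picture, and the V-block is unmoved.

```bash
python3 -c "
from station import arm
print(arm.job_done())"
```

```text
the job is handed in; nothing more can be done
None
```

The sleeve lies at rest between the green lines, about 9 mm clear of each and well inside their ends; the fingers are away, the V-block is unmoved, and I handed the job in at about 14 s.

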